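Wedge a clamp carriage just off its rests and hold it

TASK

The hinged specimen-clamp carriage on the bench must be raised so that its rest pads can be changed. Take the tapered wedge (not the level spacer) out of the blue tray, lay its flat sole on the bench and push it thin end first, straight in between the two rails under the carriage's free end, until that end has just lifted off its rests by about 3 mm, no higher than a few millimetres. Finish there, still gripping the wedge with only the wedge carrying the carriage; leave the other pieces in the tray and do not disturb the things standing on the bench.

Things in the scene. Friction and masses are not known exactly. Their poses are not given: they have to be found in the camera images.
- wedge_grip (a point): Centre of the aluminium wedge's grip block, 22 mm above its flat sole; x towards the thin end, z up. Block 30 long (x), 32 wide (y), 44 high; ahead of it a solid tongue 100 long, 32 wide, its top sloping evenly from 24 mm thick at the block to 6 mm at the thin end, 115 mm ahead of this point. About 240 g. Lies on its sole in the tray, thin end roughly towards the carriage.
- wedge_tip (a point): Middle of the wedge's thin end, 3 mm above the sole (115 mm ahead of wedge_grip in x, 19 mm lower).
- spacer_mid (a point): The level spacer, a look-alike with the same grip block and a 100 mm tongue 18 mm thick all along, no slope: too thick to go under the carriage. Point at the middle of its 130 mm length, 10 mm above its sole; x towards the tongue's end. Lies in the tray, in any of three places shared with wedge and bar; leave it.
- bar_mid (a point): Brass bar stock 120 x 20 x 20 mm in the tray, point at its centre. Leave it there.
- nut1: Round steel nut, 18 mm across, 8 mm high, in the tray near its edge on the carriage's side. Origin under its centre. Leave it.
- nut2: A second nut like nut1.
- tray: Open blue tray, fixed to the bench, 350 (x) x 200 (y) x 35 mm high outside, walls and floor 5 mm. Origin at the centre of its underside.
- frame: White base frame of the carriage, fixed, 300 long (x), 110 wide (y). Origin on the bench at its centre. x points from the open mouth (facing the tray) to the hinge: push the wedge this way, along y = 0. Rails 14 mm high at y = +-35 to +-55 mm, each with a rest pad up to z = 20 mm near the mouth. Between them is bare bench from the mouth to x = +100 mm.
- nose (a point): Lowest point, mid-width, of the steel nose bar (12 mm thick, 66 long, across) under the carriage's free end, which the wedge's slope meets: at rest 14 mm above the bench, at x = -135 mm in the frame. The carriage plate, top 34 mm above the bench, ends 6 mm outside the bar; the clamp on it, 92 mm high, begins 140 mm inside the bar.
- carriage (a joint): Hinge angle of the carriage, rad. 0 = lying on its rests; grows as the free end lifts. The nose bar is 270 mm from the hinge, so 0.0111 rad is 3 mm of lift. Its weight on the nose is roughly 3 to 7 N.
- collar: Loose steel collar, 50 mm across, 18 high, on the bench. Leave alone.
- jar: Loose jar, 56 mm across, 60 high. Leave alone.
- jaw: Loose brass jaw block, 40 x 30 x 30 mm. Leave alone.
- screwdriver: Loose screwdriver lying beyond the tray. Leave alone.
Not all that is in view belongs to the job. What is shaped like the part that bears wedge_grip but brown or red is not meant.

How it is judged:
On the way, in this order (a step that is already met when the one before it is completed fails the run):
1. the wedge is lifted out of the tray in the fingers, the carriage still on its rests (height (world z) of wedge_grip above 0.065 m and contact force between the fingers and wedge above 1 N and value of joint carriage below 0.002 rad), for 0.2 s.
2. the wedge's thin end is under the free end between the rails, sole on the bench (x of wedge_tip in the frame of frame above -0.125 m and y of wedge_tip in the frame of frame between -0.034 and 0.034 m and height (world z) of wedge_tip below 0.012 m and angle between wedge_grip's own z axis and vertical below 0.12 rad), for 0.1 s.
At the end, for the whole second after the job is handed in: Free end 1 to 6 mm (0.0037 to 0.0222 rad) up, borne by the wedge (over 1 N), not by fingers, arm, spacer or bar. Wedge at rest, sole on the bench (tilt under 0.12 rad), thin end under the free end between the rails, along the frame within 0.2 rad, fingers still pressing on it (over 2 N) (all of step 2 and value of joint carriage between 0.0037 and 0.0222 rad and contact force between wedge and carriage above 1 N and contact force between the fingers and wedge above 2 N and contact force between each of the fingers, the arm, spacer, bar and carriage below 0.3 N and angle between the x axis of wedge and the x axis of frame, either way round below 0.2 rad and height (world z) of wedge_grip below 0.03 m and linear speed of wedge below 0.02 m/s); the arm keeps its last pose, push and grip.
It fails at once if the carriage is jacked up more than 9 mm (value of joint carriage above 0.0333 rad).
It fails at once if another piece is lifted out of the tray (height (world z) of any of spacer_mid, bar_mid, nut1, nut2 above 0.06 m).
It fails at once if a thing standing on the bench is moved more than 30 mm (distance of any of collar, jar, jaw, screwdriver from where it was at the start of the episode above 0.03 m).
It also fails if it takes over 38 s, if anything falls off the work surface, if the arm or the gripper's body presses on something with over 40 N, if the wrist force passes 120 N, or if a joint passes its speed limit or range.

ROBOT

A 6-joint arm with a two-finger parallel gripper is mounted at the origin on the work surface. World frame = base frame: x ahead of the robot, y to its left, z up, the work surface at z = 0. Lengths are in m, angles in rad, forces in N, time in s.
With the tool pointing down it reaches from about 0.25 to 0.725 m from the base axis. Payload 4 kg.
Tool frame: the origin (TCP) lies where the fingers leave the gripper's body, on its centre line; the fingertips stand 73 mm ahead of it and the grasp point (between the pads) lies 54 mm ahead of it (bot.tips_ahead is the z of the fingertips in the tool frame, in m); z points along the fingers, y is the direction in which the jaws open and shut (so a half turn about z gives the same grasp; the last joint's range is limited). The gripper opens to 85 mm and grips with 20 to 120 N. Pads are 22 mm wide; open, the fingers measure 114 mm over their backs; the gripper's body (76 mm by 85 mm) begins 54 mm behind the grasp point. The pads swing forward as they close: fully open they stand 13 mm farther back than shut.
Start: joints at [1.163, 0.241, 0.005, 1.335, 0, 1.571], TCP at [0.198, 0.459, 0.304] pointing down, gripper open.
Joint ranges: [-2.72, 2.72], [-1.05, 1.87], [-1.09, 1.28], [-1.99, 2.15], [-1.42, 1.44], [-3.14, 3.14]. Speed limits (rad/s): [2.79, 2.79, 3.14, 3.14, 3.14, 3.14].

INTERFACE

Orientations are given as a unit quaternion [x, y, z, w].
In Python, from workcell import readout, camera, get_calibration, order, bot gives the robot as it stands.
- The arm moves only by the tool send_rows, never from a script. Its argument "moves" is a list of rows, each a list of 3 entries, a list of its own where there are three numbers: the shift along the tool's x, y, z in mm, then the turn, a rotation vector about the tool's x, y, z in rad, then the finger opening in mm, from 0 to 85.4. In form: [[[dx, dy, dz], [ax, ay, az], grip], ...]. A call has 1 to 12 rows; each row is the pose to reach, as a shift and turn from the pose measured when the call began, along the tool's axes at that moment; what a row does not reach only later rows make up. A row lasts 1/12 s, in which the tool goes at most 41.7 mm and 7.16 degrees, less where a joint would pass 70% of its speed; a pose out of reach is approached as far as the arm can. A call with a gripper value outside its range is refused whole. The fingers move at their own pace and stop on an object; the grip force is fixed at half the most. Time passes only in rows, so rows that repeat a pose let the fingers close. It gives the time, the measured TCP pose, the force and the opening at its end, in the units of the state.
- readout.get_obs(): the state, without advancing time (a new reading comes with each control period).
- camera(name): name is "scene" or "top"; returns the picture (480x640x3 uint8, red, green, blue); there is no depth.
- get_calibration(name): a dict with "fx", "fy", "cx", "cy" (pixels), "R" (3x3) and "t" (3): a world point X has camera coordinates R X + t. Camera axes: x right, y down, z forward; pixel columns grow to the right and rows downward; lengths in m; the calibration is good to about 2 mm. A picture is of the moment at which its call begins. get_calibration takes no time and is no camera call.
- order.job_done(): hands the job in, once; it reports no verdict.
The state is a dict: "clock": time; "joint_pos": joint angles; "joint_vel": joint speeds; "tau": joint torques, N m; "eef_pos": TCP position; "tool_rot": TCP orientation; "ft_force": force on the tool from outside, world axes, zero at the start; "ft_torque": the same for the moment, N m; "grip_width": finger opening in m.
Only numpy, scipy, OpenCV 4.12 (cv2) and the standard library are available. Lean on these libraries where they do the work, as an engineer would, in place of code of your own. Each camera call takes 0.05 s, during which the arm holds its last target. There are 200 camera calls.

## Working session

There is one attempt and no reset: what is moved stays moved. The work goes in short steps, Python scripts to look and compute and a tool call to move; the robot and the scene stay as the last step left them, time stands still between calls to the robot, and variables do not carry over. Pictures are saved under pics/ and viewed, about 8 in all and at most 12, crops included, and the job is handed in when it is done.

Besides the shell and the picture viewer there is one more tool, called after "Call:" as name(argument=value, ...), one argument or row to a line, values as JSON. send_rows: Moves the arm, as the interface text tells. Its arguments: {"type":"object","properties":{"moves":{"type":"array","items":{"type":"array"}}},"required":["moves"]}

```bash
mkdir -p pics; ls; cat > h.py <<'E'
import numpy as np, cv2
from workcell import readout, camera, get_calibration, order, bot
def ray(name,u,v,z):
    c=get_calibration(name);R=np.array(c["R"]);t=np.array(c["t"])
    d=R.T@np.array([(u-c["cx"])/c["fx"],(v-c["cy"])/c["fy"],1]);o=-R.T@t
    return o+d*(z-o[2])/d[2]
def proj(name,X):
    c=get_calibration(name);p=np.array(c["R"])@np.array(X)+np.array(c["t"])
    return c["fx"]*p[0]/p[2]+c["cx"],c["fy"]*p[1]/p[2]+c["cy"]
E
python3 - <<'E'
from h import *
for n in("scene","top"):
    im=camera(n);cv2.imwrite(f"pics/{n}0.png",im[:,:,::-1])
    c=get_calibration(n);R=np.array(c["R"]);print(n,c["fx"],-R.T@np.array(c["t"]),R.round(2).tolist())
print(readout.get_obs())
E
```

```text
pics
scene 451.79940804168535 [ 1.12079753 -0.56365177  0.54883603] [[0.69, 0.72, -0.02], [0.38, -0.38, -0.84], [-0.62, 0.58, -0.54]]
top 558.6583893185133 [ 0.44481709 -0.01942029  1.29416109] [[-0.03, -1.0, -0.01], [-1.0, 0.03, -0.09], [0.09, 0.01, -1.0]]
{'clock': 0.1, 'joint_pos': array([1.16296000e+00, 2.41320769e-01, 3.85907673e-03, 1.33522158e+00,
       2.63792299e-05, 1.57080187e+00]), 'joint_vel': array([ 3.99262274e-04, -7.33854288e-04,  5.40294505e-03, -7.87104993e-04,
        5.30457196e-04,  5.08203760e-05]), 'tau': array([-6.80436460e-05, -3.73137617e+01,  2.53010362e+01,  1.08382112e-02,
       -1.86381556e-05,  5.50849350e-06]), 'eef_pos': array([0.19813301, 0.4585916 , 0.30311034]), 'tool_rot': array([ 2.02510490e-01,  9.79279639e-01, -9.21251773e-04, -2.03973925e-04]), 'ft_force': array([ 0.11532712, -0.148664  ,  0.02324364]), 'ft_torque': array([-0.0399172 ,  0.05977899, -0.03912505]), 'grip_width': 0.08540971270582517}
```

View pics/scene0.png

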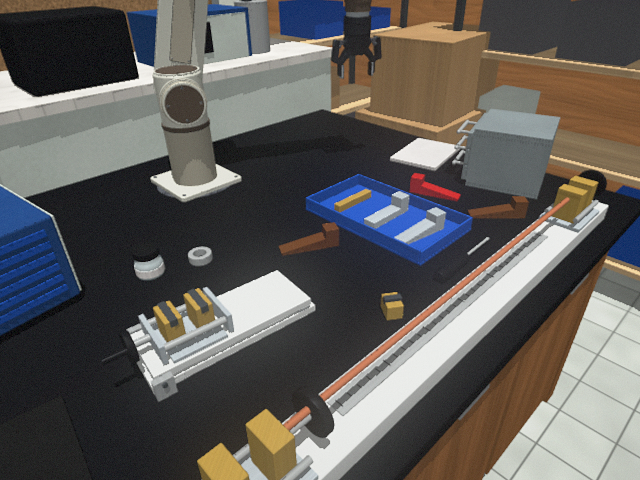

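View pics/top0.png

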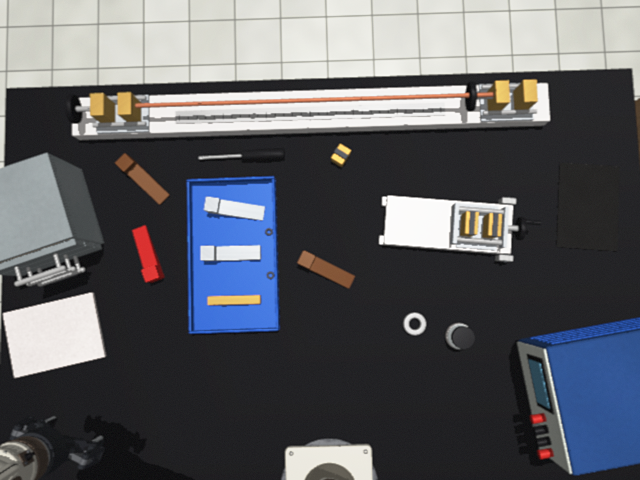

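Both views show the scene. In the top view the candidates are: grey block A at (235,208), grey block B at (230,253), brown decoys at (325,268) and (142,178), and the red decoy at (147,254). Only A and B are aluminium, so I'll crop close to compare their slopes.

```bash
python3 - <<'E'
from h import *
s=cv2.imread("pics/scene0.png");t=cv2.imread("pics/top0.png")
a=cv2.resize(s[175:265,300:480],(800,400),interpolation=cv2.INTER_CUBIC)
b=cv2.resize(t[185:275,190:290],(400,360)[:2],interpolation=cv2.INTER_CUBIC)[:200]
b2=cv2.resize(t[185:275,190:290],(222,200),interpolation=cv2.INTER_CUBIC)
b3=cv2.resize(t[190:260,370:530],(457,200),interpolation=cv2.INTER_CUBIC)
o=np.zeros((600,800,3),np.uint8);o[:400]=a;o[400:,:222]=b2;o[400:,230:687]=b3
cv2.imwrite("pics/crop1.png",o)
# masks
hsv=cv2.cvtColor(t,cv2.COLOR_BGR2HSV)
m=((hsv[...,1]<60)&(hsv[...,2]>110)).astype(np.uint8)
for (u0,v0,u1,v1) in((195,185,272,228),(195,232,272,275),(375,185,470,262)):
    mm=np.zeros_like(m);mm[v0:v1,u0:u1]=m[v0:v1,u0:u1]
    c=max(cv2.findContours(mm,0,2)[0],key=cv2.contourArea);r=cv2.minAreaRect(c);print(r,cv2.boxPoints(r).round(1).tolist())
for z in(0,.034):
  for p in((383,194),(380,245),(515,200),(513,260)): print(z,p,ray("top",*p,z).round(4))
E
```

```text
((233.88511657714844, 208.64625549316406), (59.555091857910156, 15.402933120727539), 10.080596923828125) [[203.1999969482422, 211.0], [205.89999389648438, 195.89999389648438], [264.6000061035156, 206.3000030517578], [261.8999938964844, 221.39999389648438]]
((237.9796142578125, 252.7863006591797), (14.479804039001465, 44.353328704833984), 88.36341857910156) [[215.60000610351562, 246.1999969482422], [259.8999938964844, 244.89999389648438], [260.3999938964844, 259.3999938964844], [216.0, 260.70001220703125]]
((425.5595397949219, 222.466552734375), (90.80177307128906, 49.843788146972656), 4.343239784240723) [[378.3999938964844, 243.89999389648438], [382.20001220703125, 194.1999969482422], [472.70001220703125, 201.10000610351562], [468.8999938964844, 250.8000030517578]]
0 (383, 194) [ 0.6621 -0.1459  0.    ]
0 (380, 245) [ 0.5427 -0.1345  0.    ]
0 (515, 200) [ 0.6386 -0.4528  0.    ]
0 (513, 260) [ 0.4989 -0.4401  0.    ]
0.034 (383, 194) [ 0.6564 -0.1426  0.034 ]
0.034 (380, 245) [ 0.5401 -0.1315  0.034 ]
0.034 (515, 200) [ 0.6335 -0.4414  0.034 ]
0.034 (513, 260) [ 0.4974 -0.4291  0.034 ]
```

View pics/crop1.png

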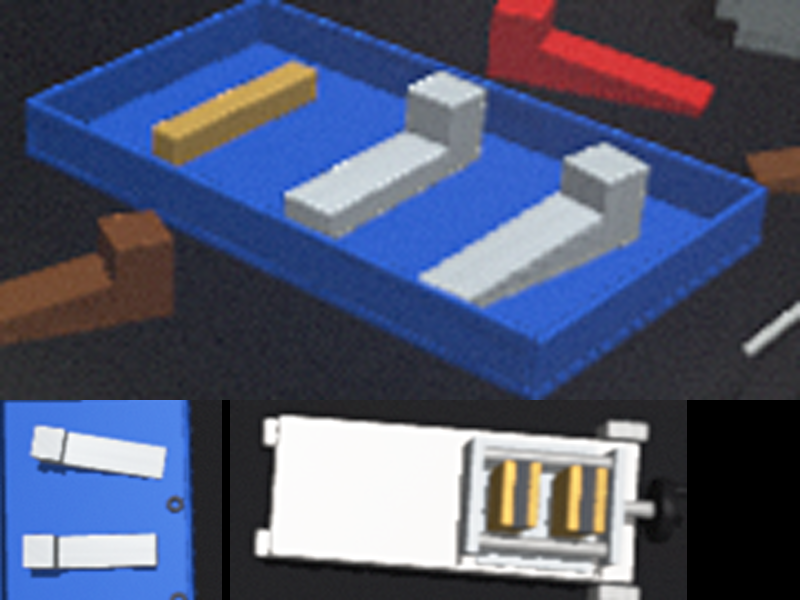

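The close crop shows A's top falling to a thin edge, while B's tongue is level. A, at top pixel (235,208), is therefore the wedge. Next I'll measure the wedge and the frame, and compute the first approach.

```bash
cat >> h.py <<'E'
from scipy.spatial.transform import Rotation as Ro
def go(p,yaw):
    """move (mm, rad) in tool axes so TCP -> p, tool down, tool y across a wedge whose x axis heads at yaw"""
    o=readout.get_obs();R=Ro.from_quat(o["tool_rot"]);best=None
    for s in(1,-1):
        y=s*np.array([-np.sin(yaw),np.cos(yaw),0]);z=np.array([0,0,-1.]);T=Ro.from_matrix(np.c_[np.cross(y,z),y,z])
        d=(R.inv()*T).as_rotvec()
        print("opt",(R.inv().apply(np.array(p)-o["eef_pos"])*1e3).round(1),d.round(3),"j6",o["joint_pos"][5].round(2))
E
python3 - <<'E'
from h import *
t=cv2.imread("pics/top0.png")
d=np.array([.985,.175])
g=ray("top",*(np.array([204.5,203.5])+6.7*d),.049)
e0=ray("top",204.5,203.5,.049)
tip=ray("top",263.3,213.9,.011)
print("grip",g,"edge",e0,"tip",tip,"len",np.linalg.norm((tip-e0)[:2]))
v=(tip-g)[:2];yw=np.arctan2(v[1],v[0]);print("yaw",yw)
# plate outline
c=[ray("top",*p,.034) for p in((387.5,195.6),(384.7,243.6))]
r=[ray("top",*p,.014) for p in((382.5,201.5),(379.7,240))]
print("plate corners",c,"rails mouth",r)
# plate top/bottom edges in gray profile
g2=cv2.cvtColor(t,cv2.COLOR_BGR2GRAY)
E_=[]
for u in range(395,450,3):
    col=g2[:,u].astype(int);a=np.where(col[185:215]>150)[0];b=np.where(col[225:262]>210)[0]
    E_.append((u,185+a[0],225+b[-1]))
E_=np.array(E_);
for k in(1,2):
    f=np.polyfit(E_[:,0],E_[:,k],1);A=ray("top",390,np.polyval(f,390),.034);B=ray("top",450,np.polyval(f,450),.034);w=B-A
    print("edge",A.round(4),B.round(4),np.arctan2(w[1],w[0]))
print("tips_ahead",bot.tips_ahead)
go([g[0],g[1],.22],yw)
E
```

```text
grip [0.64129463 0.24671726 0.049     ] edge [0.64441388 0.26159338 0.049     ] tip [0.62204185 0.13390162 0.011     ] len 0.1296367724418568
yaw -1.7398249462022688
plate corners [array([ 0.65235855, -0.15271525,  0.034     ]), array([ 0.54294547, -0.14221058,  0.034     ])] rails mouth [array([ 0.64222701, -0.1427633 ,  0.014     ]), array([ 0.55313621, -0.13299789,  0.014     ])]
edge [ 0.6529 -0.1584  0.034 ] [ 0.6375 -0.2942  0.034 ] -1.6838831954541282
edge [ 0.5439 -0.1542  0.034 ] [ 0.529 -0.289  0.034] -1.6806843700540155
tips_ahead 0.0726
opt [-490.9  -18.6   83.1] [-2.000e-03  1.000e-03  1.332e+00] j6 1.57
opt [-490.9  -18.6   83.1] [-1.00e-03 -2.00e-03 -1.81e+00] j6 1.57
```

Call:
send_rows(
  moves=[
    [[-491,-19,70],[0,0,1.332],52],
    [[-491,-19,70],[0,0,1.332],52],
    [[-491,-19,70],[0,0,1.332],52],
    [[-491,-19,70],[0,0,1.332],52],
    [[-491,-19,70],[0,0,1.332],52],
    [[-491,-19,70],[0,0,1.332],52],
    [[-491,-19,70],[0,0,1.332],52],
    [[-491,-19,70],[0,0,1.332],52],
    [[-491,-19,70],[0,0,1.332],52],
    [[-491,-19,70],[0,0,1.332],52],
    [[-491,-19,70],[0,0,1.332],52],
    [[-491,-19,70],[0,0,1.332],52],
  ],
)

```text
clock: 1.1
eef_pos: [0.6429, 0.2446, 0.2319]
tool_rot: [0.765, 0.643, -0.001, 0.0]
ft_force: [-0.1, 0.5, 0.1]
grip_width: 0.0521
```

Call:
send_rows(
  moves=[
    [[0,0,0],[0,0,0],52],
  ],
)

```text
clock: 1.18
eef_pos: [0.6475, 0.2399, 0.2276]
tool_rot: [0.768, 0.641, -0.003, 0.001]
ft_force: [-1.0, -0.3, -0.4]
grip_width: 0.0519
```

```bash
python3 - <<'E'
from h import *
o=readout.get_obs();print(o["clock"],o["eef_pos"],o["joint_pos"].round(2),o["grip_width"])
s=camera("scene")[:,:,::-1];t=camera("top")[:,:,::-1]
o=np.zeros((400,800,3),np.uint8);o[:,:400]=cv2.resize(s[120:270,320:470],(400,400));o[:,400:]=cv2.resize(t[150:280,170:300],(400,400))
cv2.imwrite("pics/c2.png",o)
go([.6413,.2467,.0815],-1.740)
E
```

```text
1.1833 [0.64749361 0.23991854 0.22755462] [ 0.36  0.67  0.48  1.38 -0.    2.11] 0.05188098858788045
opt [  4.1  -2.1 147.6] [-0.005  0.004 -0.006] j6 2.11
opt [  4.1  -2.1 147.6] [0.007 0.008 3.135] j6 2.11
```

View pics/c2.png

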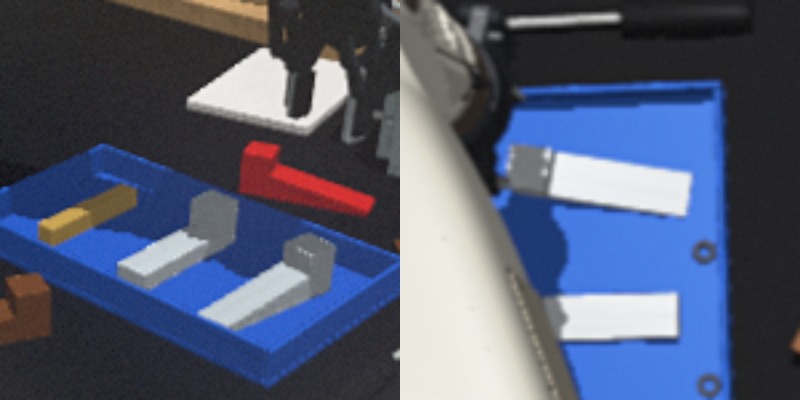

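Scene: the gripper is above the tray, with the wedge untouched and A's block at (310,250) in the left crop. I'll descend.

Call:
send_rows(
  moves=[
    [[4,-2,20],[-0.005,0.004,-0.006],52],
    [[4,-2,45],[-0.005,0.004,-0.006],52],
    [[4,-2,65],[-0.005,0.004,-0.006],52],
    [[4,-2,80],[-0.005,0.004,-0.006],52],
    [[4,-2,80],[-0.005,0.004,-0.006],52],
    [[4,-2,80],[-0.005,0.004,-0.006],52],
  ],
)

```text
clock: 1.78
eef_pos: [0.6401, 0.2478, 0.1488]
tool_rot: [0.764, 0.645, -0.001, -0.0]
ft_force: [0.8, 0.1, -0.2]
grip_width: 0.0522
```

```bash
python3 - <<'E'
from h import *
o=readout.get_obs();print(o["clock"],o["eef_pos"],bot.tips_ahead,[a for a in dir(bot) if a[0]!='_'])
go([.6413,.2467,.085],-1.740)
s=camera("scene")[:,:,::-1]
cv2.imwrite("pics/c3.png",cv2.resize(s[130:270,330:490],(640,560)))
E
```

```text
1.7833 [0.64005847 0.24776124 0.14878533] 0.0726 ['Unreachable', 'tips_ahead']
opt [-0.7  1.6 63.8] [-0.002  0.001  0.002] j6 2.11
opt [-0.7  1.6 63.8] [-2.00e-03 -4.00e-03 -3.14e+00] j6 2.11
```

View pics/c3.png

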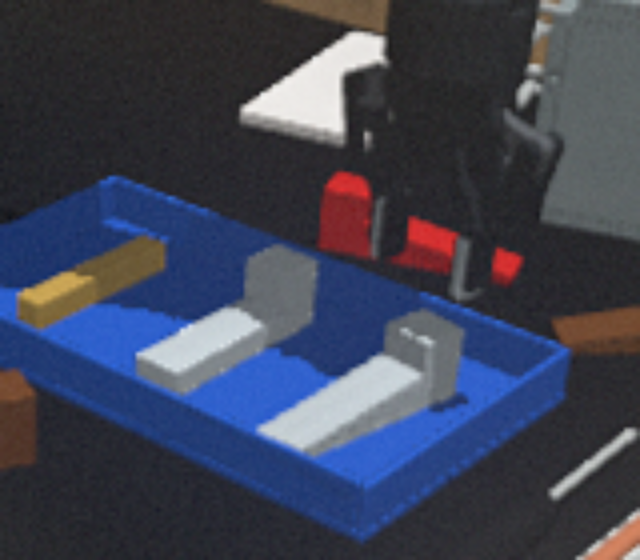

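The open fingers are at (380,230) and (465,290) in the crop, straight above the block at (425,350). I'll go down and close.

Call:
send_rows(
  moves=[
    [[-1,1,20],[0,0,0],52],
    [[-1,1,40],[0,0,0],52],
    [[-1,1,55],[0,0,0],52],
    [[-1,1,64],[0,0,0],52],
    [[-1,1,64],[0,0,0],52],
    [[-1,1,64],[0,0,0],52],
    [[-1,1,64],[0,0,0],52],
  ],
)

```text
clock: 2.42
eef_pos: [0.643, 0.2473, 0.0883]
tool_rot: [0.764, 0.645, 0.002, 0.001]
ft_force: [1.0, 0.8, 0.0]
grip_width: 0.0521
```

Call:
send_rows(
  moves=[
    [[0,0,0],[0,0,0],20],
    [[0,0,0],[0,0,0],20],
    [[0,0,0],[0,0,0],20],
    [[0,0,0],[0,0,0],20],
    [[0,0,0],[0,0,0],20],
    [[0,0,0],[0,0,0],20],
    [[0,0,0],[0,0,0],20],
    [[0,0,0],[0,0,0],20],
  ],
)

```text
clock: 3.08
eef_pos: [0.6442, 0.2479, 0.0905]
tool_rot: [0.764, 0.645, 0.004, 0.001]
ft_force: [-0.2, 0.2, 6.6]
grip_width: 0.031
```

Call:
send_rows(
  moves=[
    [[0,0,-10],[0,0,0],20],
    [[0,0,-25],[0,0,0],20],
    [[0,0,-45],[0,0,0],20],
    [[0,0,-65],[0,0,0],20],
    [[0,0,-85],[0,0,0],20],
    [[0,0,-100],[0,0,0],20],
    [[0,0,-100],[0,0,0],20],
    [[0,0,-100],[0,0,0],20],
    [[0,0,-100],[0,0,0],20],
    [[0,0,-100],[0,0,0],20],
  ],
)

```text
clock: 3.92
eef_pos: [0.6426, 0.2472, 0.1884]
tool_rot: [0.764, 0.645, 0.002, 0.001]
ft_force: [-0.3, -0.8, -3.3]
grip_width: 0.0314
```

```bash
python3 - <<'E'
from h import *
o=readout.get_obs();print(o["clock"],o["eef_pos"],o["ft_force"],o["ft_torque"])
u=np.array([np.cos(-1.68),np.sin(-1.68)]);M=np.array([.598,-.138])
g=M+u*(-.275+.150);print("grip tgt",g)
go([g[0],g[1],.17],-1.68)
s=camera("scene")[:,:,::-1];t=camera("top")[:,:,::-1]
o=np.zeros((400,800,3),np.uint8);o[:,:400]=cv2.resize(s[120:270,320:470],(400,400));o[:,400:]=cv2.resize(t[150:280,170:300],(400,400))
cv2.imwrite("pics/c4.png",o)
E
```

```text
3.9167 [0.64256312 0.24718814 0.18842217] [-0.3342919  -0.84060192 -3.2988601 ] [ 0.08147139  0.01158345 -0.00693495]
grip tgt [ 0.61162334 -0.0137446 ]
opt [-262.5   13.    17.9] [ 0.003 -0.002 -0.059] j6 2.11
opt [-262.5   13.    17.9] [-3.000e-03 -5.000e-03  3.083e+00] j6 2.11
```

View pics/c4.png

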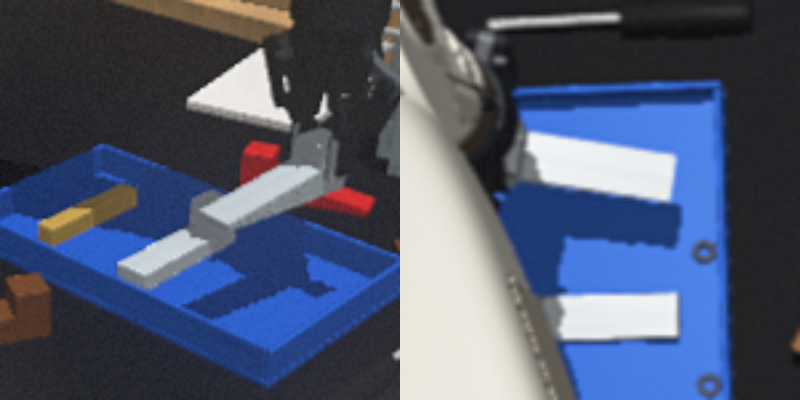

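The wedge hangs level in the fingers, and the spacer and bar are still in the tray. I'll carry it over to in front of the mouth.

Call:
send_rows(
  moves=[
    [[-20,1,0],[0,0,-0.01],20],
    [[-50,3,5],[0,0,-0.02],20],
    [[-85,4,8],[0,0,-0.03],20],
    [[-120,6,12],[0,0,-0.04],20],
    [[-155,8,15],[0,0,-0.05],20],
    [[-190,10,18],[0,0,-0.059],20],
    [[-220,11,18],[0,0,-0.059],20],
    [[-245,12,18],[0,0,-0.059],20],
    [[-258,13,18],[0,0,-0.059],20],
    [[-262,13,18],[0,0,-0.059],20],
    [[-262,13,18],[0,0,-0.059],20],
    [[-262,13,18],[0,0,-0.059],20],
  ],
)

```text
clock: 5.02
eef_pos: [0.6121, -0.0122, 0.1699]
tool_rot: [0.744, 0.668, 0.002, 0.0]
ft_force: [0.1, -0.4, -1.8]
grip_width: 0.0313
```

```bash
python3 - <<'E'
from h import *
go([.6116,-.0137,.13],-1.68)
o=readout.get_obs();print(o["clock"],o["eef_pos"])
s=camera("scene")[:,:,::-1];t=camera("top")[:,:,::-1]
o=np.zeros((400,800,3),np.uint8);o[:,:400]=cv2.resize(s[170:350,190:370],(400,400));o[:,400:]=cv2.resize(t[150:290,280:420],(400,400))
cv2.imwrite("pics/c5.png",o)
E
```

```text
opt [-1.7 -0.5 39.9] [ 0.004 -0.003  0.001] j6 1.66
opt [-1.7 -0.5 39.9] [ 0.005  0.006 -3.14 ] j6 1.66
5.0167 [ 0.61209686 -0.01216487  0.16986221]
```

View pics/c5.png

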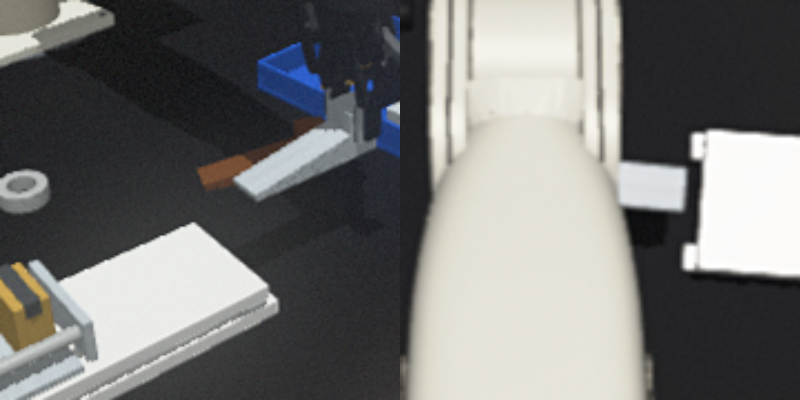

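The wedge is now in front of the mouth, with its tip at top pixel (380,216) and clear of the decoy, the jaw and the rails. I'll lower it.

Call:
send_rows(
  moves=[
    [[-1,0,15],[0.004,-0.003,0],20],
    [[-1,0,35],[0.004,-0.003,0],20],
    [[-1,0,55],[0.004,-0.003,0],20],
    [[-1,0,68],[0.004,-0.003,0],20],
    [[-1,0,76],[0.004,-0.003,0],20],
    [[-1,0,78],[0.004,-0.003,0],20],
    [[-1,0,78],[0.004,-0.003,0],20],
    [[-1,0,78],[0.004,-0.003,0],20],
    [[-1,0,78],[0.004,-0.003,0],20],
  ],
)

```text
clock: 5.87
eef_pos: [0.6133, -0.0121, 0.0933]
tool_rot: [0.744, 0.669, 0.001, 0.001]
ft_force: [-0.2, 0.7, -1.7]
grip_width: 0.0313
```

```bash
python3 - <<'E'
from h import *
go([.6116,-.0137,.0855],-1.68)
o=readout.get_obs();print(o["clock"],o["eef_pos"],o["ft_force"],o["ft_torque"])
s=camera("scene")[:,:,::-1];t=camera("top")[:,:,::-1]
cv2.imwrite("pics/t6.png",t);cv2.imwrite("pics/s6.png",s)
o=np.zeros((400,800,3),np.uint8);o[:,:400]=cv2.resize(s[190:310,240:360],(400,400));o[:,400:]=cv2.resize(t[180:260,340:420],(400,400))
cv2.imwrite("pics/c6.png",o)
for n in("scene","top"):
  for X in([.598+.0126,-.138+.115-0.115,.0],): pass
u=np.array([np.cos(-1.68),np.sin(-1.68)]);T=np.array([.6116,-.0137])+u*.115
print(proj("scene",[*T,0]),proj("scene",[*T,.006]),proj("top",[*T,.006]))
E
```

```text
opt [-1.8 -1.6  7.8] [0.002 0.    0.003] j6 1.66
opt [-1.8 -1.6  7.8] [-0.     0.004 -3.139] j6 1.66
5.8667 [ 0.61333809 -0.01212282  0.09325959] [-0.2191562   0.66946872 -1.68956926] [ 0.02767364 -0.02090363 -0.01215305]
(np.float64(300.60062263621273), np.float64(292.8396095136426)) (np.float64(300.4764078349325), np.float64(290.38593575303764)) (np.float64(376.52373166664023), np.float64(220.6451341504837))
```

View pics/c6.png

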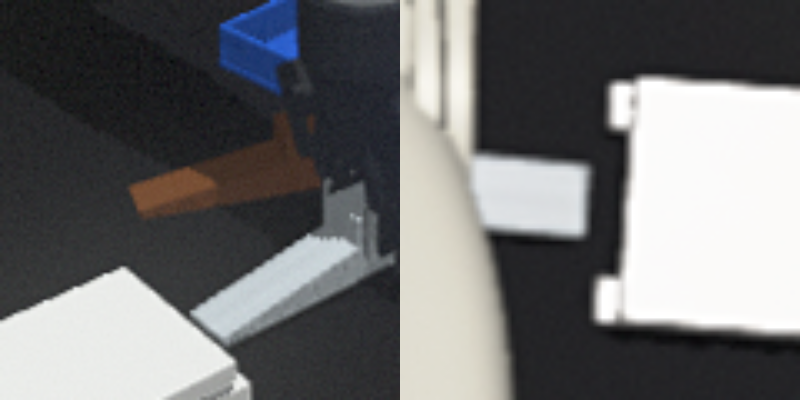

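The tip is at top pixel (377.4,220.3) and the rail midline is at row 220.5, so it is aligned. I'll touch down gently, watching the force.

Call:
send_rows(
  moves=[
    [[-1,-1,3],[0,0,0],20],
    [[-1,-1,5],[0,0,0],20],
    [[-1,-1,7],[0,0,0],20],
    [[-1,-1,8],[0,0,0],20],
    [[-1,-1,8],[0,0,0],20],
    [[-1,-1,8],[0,0,0],20],
  ],
)

```text
clock: 6.47
eef_pos: [0.612, -0.0134, 0.0855]
tool_rot: [0.744, 0.668, 0.001, 0.001]
ft_force: [-1.5, -0.6, 2.5]
grip_width: 0.031
```

Call:
send_rows(
  moves=[
    [[0,0,1],[0,0,0],20],
    [[0,0,2],[0,0,0],20],
    [[0,0,2],[0,0,0],20],
    [[0,0,2],[0,0,0],20],
  ],
)

```text
clock: 6.8
eef_pos: [0.6119, -0.0134, 0.0855]
tool_rot: [0.744, 0.668, 0.001, 0.001]
ft_force: [-4.7, -0.9, 12.1]
grip_width: 0.031
```

The sole is on the bench: TCP at 0.0855 with an upward reaction of 12 N. I'll push in most of the way, with contact expected near 69 mm of travel.

Call:
send_rows(
  moves=[
    [[-6,0,0.5],[0,0,0],20],
    [[-13,0,0.5],[0,0,0],20],
    [[-20,0,0.5],[0,0,0],20],
    [[-27,0,0.5],[0,0,0],20],
    [[-34,0,0.5],[0,0,0],20],
    [[-41,0,0.5],[0,0,0],20],
    [[-48,0,0.5],[0,0,0],20],
    [[-54,0,0.5],[0,0,0],20],
    [[-59,0,0.5],[0,0,0],20],
    [[-62,0,0.5],[0,0,0],20],
    [[-62,0,0.5],[0,0,0],20],
    [[-62,0,0.5],[0,0,0],20],
  ],
)

```text
clock: 7.8
eef_pos: [0.6056, -0.0761, 0.0855]
tool_rot: [0.744, 0.668, 0.001, 0.002]
ft_force: [-0.5, 2.9, 5.5]
grip_width: 0.0313
```

```bash
python3 - <<'E'
from h import *
u=np.array([np.cos(-1.68),np.sin(-1.68)]);M=np.array([.598,-.138])
o=readout.get_obs();print(o["clock"],o["eef_pos"],o["ft_force"])
d=o["eef_pos"][:2]-M;print("frame x",d@u-.15,"y",d@[-u[1],u[0]])
go([*(M+u*-.039),.0855],-1.68)
s=camera("scene")[:,:,::-1];t=camera("top")[:,:,::-1]
cv2.imwrite("pics/t7.png",t);cv2.imwrite("pics/s7.png",s)
o=np.zeros((400,800,3),np.uint8);o[:,:400]=cv2.resize(s[210:330,230:350],(400,400));o[:,400:]=cv2.resize(t[180:260,340:420],(400,400))
cv2.imwrite("pics/c7.png",o)
E
```

```text
7.8 [ 0.60560513 -0.07608054  0.08550454] [-0.49842332  2.86054344  5.45030019]
frame x -0.21237947796826645 y 0.0008114221049921919
opt [-23.4  -0.8   0. ] [0.004 0.001 0.002] j6 1.55
opt [-23.4  -0.8   0. ] [-1.00e-03  6.00e-03 -3.14e+00] j6 1.55
```

View pics/c7.png

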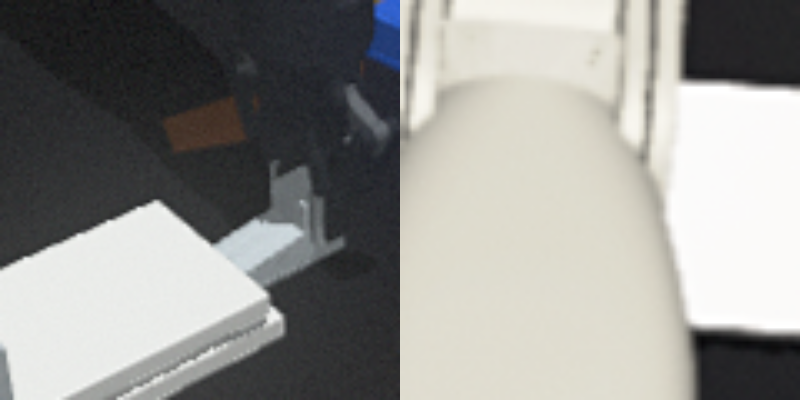

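The tongue is under the plate and centred, with no lift yet. I'll continue slowly, in two calls.

Call:
send_rows(
  moves=[
    [[-2,0,0.5],[0,0,0],20],
    [[-4,0,0.5],[0,0,0],20],
    [[-6,0,0.5],[0,0,0],20],
    [[-8,0,0.5],[0,0,0],20],
    [[-10,0,0.5],[0,0,0],20],
    [[-12,0,0.5],[0,0,0],20],
    [[-13,0,0.5],[0,0,0],20],
    [[-13,0,0.5],[0,0,0],20],
    [[-13,0,0.5],[0,0,0],20],
  ],
)

```text
clock: 8.65
eef_pos: [0.6049, -0.0859, 0.0855]
tool_rot: [0.743, 0.669, 0.004, -0.0]
ft_force: [0.8, 13.2, 5.6]
grip_width: 0.0309
```

```bash
cat > lift.py <<'E'
from h import *
import sys
u=np.array([np.cos(-1.68),np.sin(-1.68)]);M=np.array([.598,-.138])
o=readout.get_obs();print(o["clock"],o["eef_pos"],o["ft_force"].round(1),o["grip_width"])
d=o["eef_pos"][:2]-M;print("frame x",d@u-.15,"y",d@[-u[1],u[0]])
s=camera("scene")[:,:,::-1];cv2.imwrite(f"pics/s{sys.argv[1]}.png",s)
def edge(im):   # far-right plate top corner area: upper boundary of plate, subpixel at columns
    g=cv2.cvtColor(im,cv2.COLOR_BGR2GRAY).astype(float);r=[]
    for c in range(245,275,5):
        col=g[255:320,c];i=np.where(col>120)[0][0];r.append(255+i-1+(120-col[i-1])/(col[i]-col[i-1]))
    return np.array(r)
print("rise px",(edge(cv2.imread("pics/s7.png"))-edge(s)).round(2))
n=np.append(M+u*.009,.034);print("px per mm at free end",proj("scene",n)[1]-proj("scene",n+[0,0,.001])[1])
E
python3 lift.py 8
```

```text
8.65 [ 0.60489982 -0.08592197  0.08551111] [ 0.8 13.2  5.6] 0.03091205233462581
frame x -0.2025197994145609 y 0.001182900810231263
rise px [-0.02  0.68  0.61  0.1   0.34  0.03]
px per mm at free end 0.4277970971028253
```

Call:
send_rows(
  moves=[
    [[-4,0,0.3],[0,0,0],20],
    [[-6,0,0.3],[0,0,0],20],
    [[-8,0,0.3],[0,0,0],20],
    [[-10,0,0.3],[0,0,0],20],
    [[-12,0,0.3],[0,0,0],20],
    [[-14,0,0.3],[0,0,0],20],
    [[-15,0,0.3],[0,0,0],20],
    [[-15,0,0.3],[0,0,0],20],
    [[-15,0,0.3],[0,0,0],20],
  ],
)

```text
clock: 9.45
eef_pos: [0.604, -0.0979, 0.0855]
tool_rot: [0.742, 0.67, 0.007, -0.002]
ft_force: [1.9, 12.7, 5.3]
grip_width: 0.0311
```

```bash
python3 lift.py 9; python3 - <<'E'
from h import *
a=[cv2.resize(cv2.imread(f"pics/s{k}.png")[240:330,230:330],(400,360),interpolation=cv2.INTER_CUBIC) for k in(7,9)]
cv2.imwrite("pics/c9.png",np.hstack(a))
E
```

```text
9.45 [ 0.60404685 -0.09793757  0.08553372] [ 1.9 12.7  5.3] 0.031134534785996353
frame x -0.1904828096663435 y 0.00164456127631998
rise px [0.98 0.96 1.67 1.01 1.37 0.99]
px per mm at free end 0.4277970971028253
```

View pics/c9.png

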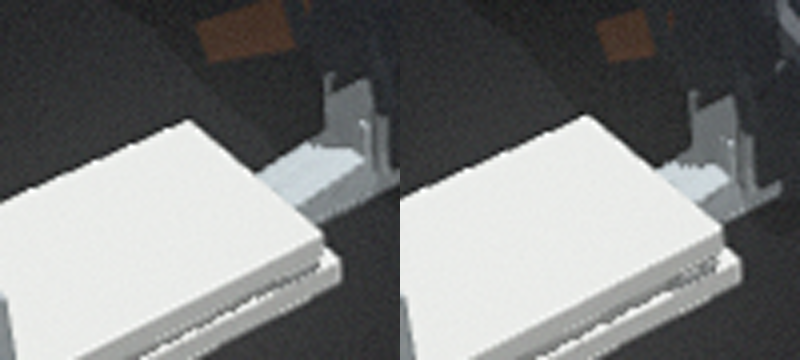

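The nose end is visibly raised, with a gap over the rest. The edge rise is about 1.2 px, or 2.7 mm. I'll settle with a light push and check that it holds.

Call:
send_rows(
  moves=[
    [[-1.5,0,0.3],[0,0,0],20],
    [[-1.5,0,0.3],[0,0,0],20],
    [[-1.5,0,0.3],[0,0,0],20],
    [[-1.5,0,0.3],[0,0,0],20],
    [[-1.5,0,0.3],[0,0,0],20],
    [[-1.5,0,0.3],[0,0,0],20],
  ],
)

```text
clock: 10.0
eef_pos: [0.604, -0.0981, 0.0855]
tool_rot: [0.742, 0.671, 0.008, -0.003]
ft_force: [1.1, 9.7, 5.0]
grip_width: 0.0312
```

```bash
python3 lift.py 10; for i in 11 12 13; do python3 lift.py $i|head -3; done
```

```text
10.0 [ 0.60400425 -0.09806543  0.08551223] [1.1 9.7 5. ] 0.031183747485178815
frame x -0.19035107524530165 y 0.0016161487872837672
rise px [0.98 0.96 1.69 0.99 1.33 1.  ]
px per mm at free end 0.4277970971028253
10.05 [ 0.60400038 -0.09808391  0.08554031] [0.8 9.2 5.5] 0.03163704373056376
frame x -0.19033228086002374 y 0.0016143109154895929
rise px [0.97 0.95 1.69 0.98 1.33 1.  ]
10.1 [ 0.60398898 -0.0980714   0.08551652] [ 0.6 10.   5.5] 0.031126397548673725
frame x -0.1903434749479931 y 0.0016016205808539272
rise px [0.98 0.95 1.68 0.99 1.36 1.01]
10.15 [ 0.60397902 -0.0980736   0.08552155] [1.  9.4 6.7] 0.031343164133338944
frame x -0.1903401989001152 y 0.0015919543646996707
rise px [1.01 0.98 1.69 0.98 1.35 1.02]
```

The pose is stable and the lift is steady, so I'm handing in.

```bash
python3 -c "
from h import *
print(order.job_done())"
```

```text
the job is handed in; nothing more can be done
None
```

I took the tapered wedge out of the tray, laid its sole on the bench and pushed it between the rails until the free end lifted about 3 mm. I then handed the job in at 10.15 s on the robot clock; it gave no verdict.

**Position:** the last readings put `wedge_grip` at x = -0.190 m and y = +1.6 mm in the frame. They did not move over the last three readings.

**Lift:** the wedge's position implies about 2.8 mm. The plate edge rose about 1.2 px in the scene camera, or about 2.7 mm. The six columns I measured ranged from 1.0 to 1.7 px, so the camera figure is only rough, but the two agree.

**Grip and forces:** the fingers were still closed on the wedge at 31 mm opening. The wrist read about 9.5 N of push and about 6 N of bench reaction.

**Not measured:**
- I had no direct reading of the contact forces on the carriage, or of the force between the fingers and the wedge.
- The tool turned by about 0.015 rad during the push.
- I did not take a final picture of the tray or the things on the bench. The earlier pictures showed nothing disturbed.

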